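# Fit the shut-off valve's handle and close the valve

### The job

The comparator's shut-off valve has lost its handle and stands part open. Set the loose cross-bar handle on the valve stem, turn it under light pressure until its slot slips over the stem's flats and it sits fully home on the gland nut, then shut the valve by turning it clockwise to its stop, and let go. Feel your way: do not press hard to get it on, do not wrench it at the stop, and leave the other things on the bench alone.

Things in the scene. Friction and masses are not known exactly. Their poses are not given: they have to be found in the camera images.
- comparator: Gauge comparator fixed to the bench: black base plate 250 x 360 x 8 mm and, along its robot side, a black manifold bar 340 mm long (this body's y), 50 mm wide, top 53 mm up. Origin: plate underside, below the valve axis at mid-bar; x points across the bar to the press cylinder. Ports with 66 mm cups at y = +-140 mm, 98 mm high; 52 mm wide oil reservoir at x = 155 mm, 158 mm high.
- gland (a point): Centre of the flat top of the shut-off valve's gland nut, 35 mm wide, on the valve axis 75 mm above the bench; axes as the comparator. The hub's underside rests on this face when fully home.
- stem_top (a point): Centre of the steel stem's end, on the valve axis, 20 mm above the gland nut. 18 mm round, with two flats 9 mm apart: from above a 17 x 9 mm tongue. The tongue's angle is not measured: this point is fixed, with the comparator's axes. Starts part open, 0.05 to 1.2 rad clockwise from along the manifold bar; packing holds it against 0.15 N m (greased), so a handle pressed lightly (5-10 N) turns on it.
- handle: Loose valve handle, steel, 0.29 to 0.45 kg, standing on the bench: square hub 34 x 34 mm, 54 mm high, faces square to its axes; cross bar 8 mm thick along its x, 18 mm up, with two black 24 mm balls centred at x = +-66 mm. Origin: centre of the hub's underside, z up. On the stem, cross bar along the manifold bar = valve open; clockwise (from above) to a hard stop, bar straight across = shut.
- hub_grip (a point): On the handle's axis 42 mm above its underside: the middle of where to grip the hub, by either pair of faces, above the cross bar; axes as the handle.
- slot (a point): Middle of the slot's mouth in the hub, 7 mm above its underside; axes as the handle. A funnel 26 mm wide narrowing to 18.3 mm leads to it. Slot 10.4 mm wide, 19.6 mm long, long way along the cross bar (both ways round alike), 19 mm deep. Out of line, the hub rides on the stem's end, 13 mm above home; within about 0.08 rad of in line it can drop home. Seated, it has 0.09 rad play either way.
- gauge: Bystander: round pressure gauge 100 mm wide, 36 mm thick, lying face up; origin under its centre; brass connection to 84 mm towards its -y.
- communicator: Bystander: black hand-held communicator 185 x 92 x 37 mm on its back, long along its x; origin under its centre.
- spanner: Bystander: steel double-ended spanner about 190 mm long along its x, 8 mm thick; origin under its centre.
- adapter: Bystander: brass hexagon adapter 29 mm wide, 44 mm high, standing; origin under its centre.

How it is judged:
By the outcome, as a careful person would: the job done as asked, in the order asked, and still so for the second after the job is handed in, with the robot touching nothing.
It also fails if it takes over 67 s, if anything falls off the work surface, if the arm or the gripper's body presses on something with over 40 N, if the wrist force passes 120 N, or if a joint passes its speed limit or range.

### The arm

A 7-joint arm with a two-finger parallel gripper is mounted at the origin on the work surface. World frame = base frame: x ahead of the robot, y to its left, z up, the work surface at z = 0. Lengths are in m, angles in degrees, forces in N, time in s.
With the tool pointing down it reaches from about 0.425 to 0.875 m from the base axis. Payload 4.7 kg.
Tool frame: the origin (TCP) lies between the finger pads; the fingertips stand env.finger_overhang ahead of it and the grasp point (between the pads) lies 5 mm behind it (env.finger_overhang is the distance from the TCP to the fingertips, in m); z points along the fingers, y is the line along which they close (so a half turn about z gives the same grasp; the last joint's range is limited). The gripper opens to 87 mm and grips with 3 to 60 N. Pads are 19 mm wide; open, the fingers measure 117 mm over their backs; the gripper's body (75 mm by 190 mm) begins 51 mm behind the grasp point.
Start: joints at [-65.025, 18.392, -4.016, 83.108, 1.295, 78.541, -3.26], TCP at [0.266, 0.593, 0.237] pointing down, gripper open.
Joint ranges: [-163.93, 163.93], [-17.29, 119.83], [-79.2, 71.16], [3.27, 140.29], [-89.18, 269.18], [5.43, 117.66], [-154.24, 154.24]. Speed limits (degrees/s): [147.25, 147.25, 180, 180, 180, 180, 180].

### API

Orientations are given as [roll, pitch, yaw] about the fixed x, y, z axes, in that order (R = Rz(yaw) Ry(pitch) Rx(roll)).
In Python, from cell import telemetry, eyes, env, models gives the robot as it stands. The module is installed in compiled form; this text tells all that it offers.
- The arm moves only by the tool drive_tool, never from a script. Its arguments are lists of equal length, an entry for each row: "angular": the turn, a rotation vector about the tool's x, y, z in rad, a list of three; "delta_pos": the shift along the tool's x, y, z in cm, a list of three; "gripper": the finger opening in cm, from 0 to 8.7. A call has 1 to 20 rows; each row shifts and turns the commanded pose from where the row before left it, along the tool's axes as they then stand; what a row does not reach is not made up. A row lasts 1/10 s, in which the tool goes at most 50 mm and 8.59 degrees, less where a joint would pass 70% of its speed; a pose out of reach is approached as far as the arm can. A call with a gripper value outside its range is refused whole. The fingers move at their own pace and stop on an object; "squeeze" is the grip in N (left out, the last holds). Time passes only in rows, so rows that do not move let the fingers close. It gives the time, the measured TCP pose, the force, the opening and the grip force at its end, in the units of the state.
- telemetry.get_obs(): the state, without advancing time (a new reading comes with each control period).
- eyes.read_camera(name): name is "scene" or "top" or "wrist"; returns a dict with "pixels" (384x512x3 uint8, red, green, blue), "mtx" (3x3 intrinsics, pixels), "origin" and "orientation" of the camera in the world. Camera axes: x right, y down, z forward; pixel columns grow to the right and rows downward; lengths in m; the calibration is good to about 2 mm. A picture is of the moment at which its call begins. There is no depth.
- env.sign_off(): hands the job in; it is judged then, once.
Trained networks look in a picture, given as the dict that the camera call returned (one of the last four; its "shot" number tells which), for a name from the list of things; names that differ only in an ending like _2 or _b are one class to them, and where a whole thing is asked for, a point or a joint stands for the part that bears it (a point fixed in the world has none). Each returns a list of dicts, best first, with "p" (0 to 1); they miss things now and then, are a little off and sometimes report something else, mostly with a low value. They report only what shows in the picture. A call takes as long as a camera call.
- models.search_frame(picture, target): "centre" ([column, row] in pixels, amid what is visible of it).
- models.cut_out(picture, target): "pixels" (384x512 bool, what is visible of it) and "centre" ([column, row] in pixels, amid what is visible of it).
The state is a dict: "time_s": time; "qpos": joint angles; "joint_velocities": joint speeds; "effort": joint torques, N m; "tool_pos": TCP position; "tool_rot": TCP orientation; "force": force on the tool from outside, world axes, zero at the start; "wrist_torque": the same for the moment, N m; "grip_width": finger opening in m; "grasp_force": force on a finger pad.
Only numpy, scipy, OpenCV 4.12 (cv2) and the standard library are available. Lean on these libraries where they do the work, as an engineer would, in place of code of your own. Each camera call takes 0.05 s, during which the arm holds its last target. There are 200 camera calls.

## Working session

There is one attempt and no reset: what is moved stays moved. The work goes in short steps, Python scripts to look and compute and a tool call to move; the robot and the scene stay as the last step left them, time stands still between calls to the robot, and variables do not carry over. Pictures are saved under pics/ and viewed, at most 10 in all, crops included, and the job is handed in when it is done.

Besides the shell and the picture viewer there is one more tool, called as a command line: name --argument value ..., lists and objects as JSON in quotes. drive_tool: Moves the arm, as the interface text tells. Its arguments: {"type":"object","properties":{"angular":{"type":"array","items":{"type":"array","items":{"type":"number"}}},"delta_pos":{"type":"array","items":{"type":"array","items":{"type":"number"}}},"gripper":{"type":"array","items":{"type":"number"}},"squeeze":{"type":"number"}},"required":["angular","delta_pos","gripper"]}

```bash
mkdir -p pics
cat > h.py <<'E'
import numpy as np, cv2
from scipy.spatial.transform import Rotation as R
from cell import telemetry, eyes, env, models
def cam(n):
    return eyes.read_camera(n)
def save(p,name):
    cv2.imwrite('pics/'+name,cv2.cvtColor(p["pixels"],cv2.COLOR_RGB2BGR))
def rot(o):
    o=np.array(o,float)
    return o if o.shape==(3,3) else R.from_euler('xyz',o,degrees=True).as_matrix()
def onz(p,px,z):
    d=rot(p["orientation"])@np.linalg.inv(p["mtx"])@np.array([px[0],px[1],1.])
    o=np.array(p["origin"]); return o+d*(z-o[2])/d[2]
def proj(p,X):
    c=np.array(p["mtx"])@(rot(p["orientation"]).T@(np.array(X)-p["origin"])); return c[:2]/c[2]
E
python3 - <<'E'
from h import *
np.set_printoptions(precision=4,suppress=True)
t=cam("top");s=cam("scene")
save(t,"t0.png");save(s,"s0.png")
print(env.finger_overhang,t["origin"],t["orientation"],s["origin"])
for n,z in [("handle",.027),("hub_grip",.042),("slot",.007),("gland",.075),("stem_top",.095),("comparator",.03),("gauge",.03),("communicator",.03),("spanner",.005),("adapter",.04)]:
    for p,l in ((t,'t'),(s,'s')):
        for d in models.search_frame(p,n)[:2]:
            print(l,n,round(d["p"],2),np.array(d["centre"]),onz(p,d["centre"],z))
print(telemetry.get_obs())
E
```

```text
0.014 [ 0.278  -0.0114  1.2653] [-167.8911    0.2367  -93.1058] [ 1.4295 -0.4184  0.8551]
t handle 0.55 [231.7 219.1] [0.4527 0.0579 0.027 ]
s handle 0.69 [269.4 199.8] [0.4492 0.0395 0.027 ]
s handle 0.6 [116.9 309.4] [ 0.6569 -0.4193  0.027 ]
t hub_grip 0.82 [239.6 218. ] [0.4528 0.0306 0.042 ]
s hub_grip 0.67 [270.7 201.6] [0.4756 0.0309 0.042 ]
t slot 0.6 [231.  219.8] [0.4532 0.0615 0.007 ]
s slot 0.89 [273.  201.6] [0.4373 0.0561 0.007 ]
t gland 0.82 [232.8 143.1] [0.7051 0.0406 0.075 ]
s gland 0.66 [328.9 274.3] [0.7996 0.0158 0.075 ]
t stem_top 0.73 [231.9 144.8] [0.6921 0.043  0.095 ]
s stem_top 0.56 [327.2 272.9] [0.8107 0.0035 0.095 ]
t comparator 0.94 [233.7 142.4] [0.7237 0.0393 0.03  ]
t comparator 0.41 [147.  232.2] [0.4237 0.3427 0.03  ]
s comparator 0.89 [329.5 274.3] [0.7639 0.042  0.03  ]
t gauge 0.8 [147.6 232.4] [0.4229 0.3407 0.03  ]
s gauge 0.73 [357.6 167.8] [0.4247 0.3403 0.03  ]
s gauge 0.18 [270.5 203.1] [0.4673 0.0342 0.03  ]
t communicator 0.92 [368.3 229.3] [ 0.3929 -0.397   0.03  ]
s communicator 0.69 [105.6 238.5] [ 0.4196 -0.3992  0.03  ]
t spanner 0.85 [362.6 166. ] [ 0.6194 -0.4114  0.005 ]
s spanner 0.79 [114.9 309.4] [ 0.6345 -0.4233  0.005 ]
t adapter 0.37 [140.8 183.6] [0.5897 0.362  0.04  ]
s adapter 0.41 [399.  198.3] [0.6092 0.349  0.04  ]
{'time_s': 1.1, 'qpos': array([-65.0253,  18.3905,  -4.0161,  83.107 ,   1.2966,  78.5405,
        -3.2611]), 'joint_velocities': array([ 0.0447, -0.0142, -0.1058,  0.0069,  0.021 , -0.1063, -0.0142]), 'effort': array([  0.0004, -49.1111,  -0.403 , -31.2772,  -0.0637,   0.0338,
         0.    ]), 'tool_pos': array([0.2662, 0.593 , 0.2366]), 'tool_rot': array([179.9928,   0.0043, 155.8334]), 'force': array([-0.2233,  0.093 , -0.6195]), 'wrist_torque': array([-0.0232,  0.0443,  0.0128]), 'grasp_force': 0.0, 'grip_width': 0.08720309428878258}
```

View pics/t0.png

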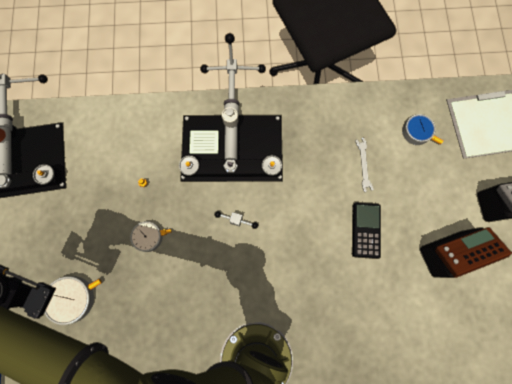

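View pics/s0.png

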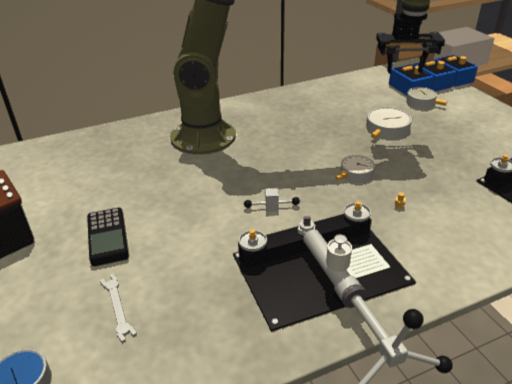

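The top view shows the handle at (237,219) with its balls at (218,214) and (255,225). The comparator cups are at (190,165) and (272,165), with the valve between them at about (231,165). The scene view shows the bare stem at (307,222).

Run:
```python
from h import *
np.set_printoptions(precision=4,suppress=True)
t=cam("top");s=cam("scene")
for nm,p,a,b in (("top",t,(190,163),(272,163)),("scene",s,(357.5,211),(252.5,239))):
    A=onz(p,a,.095)[:2];B=onz(p,b,.095)[:2]; d=A-B
    print(nm,"cups",A,B,"mid",(A+B)/2,"len",np.linalg.norm(d),"yaw",np.degrees(np.arctan2(-d[0],d[1])))
for nm,p,a,b in (("top",t,(218,214),(255,225)),("scene",s,(248,203.5),(296,201))):
    A=onz(p,a,.018)[:2];B=onz(p,b,.018)[:2]; d=A-B
    print(nm,"handle",A,B,"mid",(A+B)/2,"len",np.linalg.norm(d),"yaw",np.degrees(np.arctan2(d[1],d[0])))
print("hub top px ->",onz(t,(237,218),.05))
im=cv2.cvtColor(t["pixels"],cv2.COLOR_RGB2BGR)[100:240,170:300]
im2=cv2.cvtColor(s["pixels"],cv2.COLOR_RGB2BGR)[180:290,230:380]
a=cv2.resize(im,None,fx=3.4,fy=3.4,interpolation=3);b=cv2.resize(im2,(350,257),interpolation=3)
c=np.zeros((476,800,3),np.uint8);c[:,:442]=a[:476];c[:257,445:795]=b
cv2.imwrite('pics/c1.png',c)
```

```text
top cups [0.6368 0.1837] [ 0.6218 -0.0863] mid [0.6293 0.0487] len 0.2704277914777699 yaw -3.1761008924413208
scene cups [0.6628 0.1758] [ 0.6461 -0.0957] mid [0.6544 0.04  ] len 0.2719677585616601 yaw -3.530053187880688
top handle [0.474  0.1044] [ 0.4295 -0.0196] mid [0.4518 0.0424] len 0.13171159062643148 yaw 70.25527339778685
scene handle [ 0.4282 -0.0157] [0.4752 0.1082] mid [0.4517 0.0463] len 0.1325289764402095 yaw -110.75030106461269
hub top px -> [0.4521 0.0389 0.05  ]
```

View pics/c1.png

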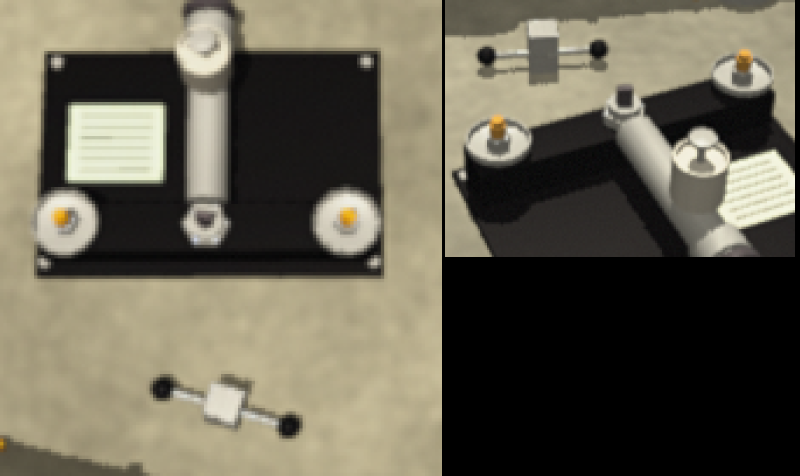

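The handle is at about (0.452, 0.043), yaw 70°. The comparator's yaw is about -3.3°. I'll move above the handle.

drive_tool --angular '[[0,0,0],[0,0,0],[0,0,0],[0,0,0],[0,0,0],[0,0,0],[0,0,0],[0,0,0],[0,0,0],[0,0,0],[0,0,0],[0,0,0],[0,0,0],[0,0,0],[0,0,0]]' --delta_pos '[[-2.82,-3.04,0.26],[-2.82,-3.04,0.26],[-2.82,-3.04,0.26],[-2.82,-3.04,0.26],[-2.82,-3.04,0.26],[-2.82,-3.04,0.26],[-2.82,-3.04,0.26],[-2.82,-3.04,0.26],[-2.82,-3.04,0.26],[-2.82,-3.04,0.26],[-2.82,-3.04,0.26],[-2.82,-3.04,0.26],[-2.82,-3.04,0.26],[-2.82,-3.04,0.26],[0,0,0]]' --gripper '[8.7,8.7,8.7,8.7,8.7,8.7,8.7,8.7,8.7,8.7,8.7,8.7,8.7,8.7,8.7]'

```text
time_s: 2.7
tool_pos: [0.4533, 0.037, 0.2004]
tool_rot: [-179.9, 0.1, 155.3]
force: [-0.1, -0.5, 0.7]
grip_width: 0.0867
grasp_force: 0.0
```

drive_tool --angular '[[0,0,0.1357],[0,0,0.1357],[0,0,0.1357],[0,0,0.1357],[0,0,0.1357],[0,0,0.1357],[0,0,0.1357],[0,0,0.1357],[0,0,0.1357],[0,0,0.1357],[0,0,0.1357],[0,0,0],[0,0,0]]' --delta_pos '[[0,0,0],[0,0,0],[0,0,0],[0,0,0],[0,0,0],[0,0,0],[0,0,0],[0,0,0],[0,0,0],[0,0,0],[0,0,0],[0,0,0],[0,0,0]]' --gripper '[8.7,8.7,8.7,8.7,8.7,8.7,8.7,8.7,8.7,8.7,8.7,8.7,8.7]'

```text
time_s: 4.0
tool_pos: [0.452, 0.0435, 0.2003]
tool_rot: [180.0, -0.0, 70.5]
force: [0.4, 0.3, -0.0]
grip_width: 0.0873
grasp_force: 0.0
```

Run:
```python
from h import *
np.set_printoptions(precision=4,suppress=True)
w=cam("wrist");save(w,"w1.png")
print(w["origin"],w["orientation"])
o=telemetry.get_obs();print(o["tool_pos"],o["tool_rot"],o["qpos"])
print("proj",proj(w,(.452,.043,.054)))
for n,z in (("handle",.03),("hub_grip",.042)):
    for d in models.search_frame(w,n)[:2]: print(n,d["p"],d["centre"],onz(w,d["centre"],z))
```

```text
[0.4768 0.1117 0.3468] [164.4401  -0.0365 -19.5397]
[0.452  0.0434 0.2002] [179.9964  -0.0115  70.49  ] [-30.0218  -5.2409  20.1709 113.1099   1.8913  71.8117 -30.0287]
proj [252.4219 186.176 ]
handle 0.7 [253.7, 180.0] [0.4536 0.0434 0.03  ]
hub_grip 0.55 [250.5, 180.3] [0.4512 0.0468 0.042 ]
```

View pics/w1.png

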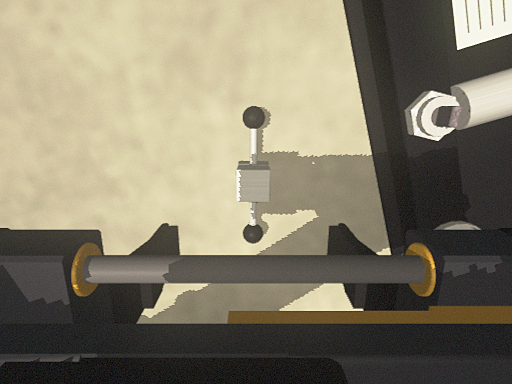

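The handle is centred and aligned: balls at (254,117) and (253,233), hub at x 237–270. The nut shows at about (434,117).

Run:
```python
from h import *
np.set_printoptions(precision=4,suppress=True)
w=cam("wrist")
A=onz(w,(254,117),.018);B=onz(w,(253,233),.018);print((A+B)/2,A-B,np.degrees(np.arctan2(*(A-B)[1::-1])))
print("hubtop",onz(w,(253.5,186),.054),"nut",onz(w,(434,117),.072))
for n,z in (("gland",.075),("stem_top",.095),("comparator",.04)):
    for d in models.search_frame(w,n)[:2]: print(n,d["p"],d["centre"],onz(w,d["centre"],z))
for x in ((.629,.0487,.075),(.64,.044,.075),(.64,.044,.095)):print(proj(w,x))
```

```text
[0.4532 0.0428 0.018 ] [ 0.0454  0.1241 -0.    ] 69.90250573495891
hubtop [0.4531 0.0426 0.054 ] nut [0.626  0.0524 0.072 ]
gland 0.88 [438.0, 107.3] [0.6292 0.06   0.075 ]
stem_top 0.66 [437.9, 104.1] [0.6183 0.0663 0.095 ]
comparator 0.82 [437.0, 107.8] [0.6478 0.0532 0.04  ]
[440.1267 119.9828]
[453.5861 120.8388]
[469.3762 121.655 ]
```

drive_tool --angular '[[0,0,0.008],[0,0,0],[0,0,0],[0,0,0],[0,0,0],[0,0,0],[0,0,0],[0,0,0],[0,0,0],[0,0,0],[0,0,0],[0,0,0],[0,0,0],[0,0,0]]' --delta_pos '[[0,0.12,3],[0,0,4],[0,0,4],[0,0,3],[0,0,1.8],[0,0,0.5],[0,0,0],[0,0,0],[0,0,0],[0,0,0],[0,0,0],[0,0,0],[0,0,0],[0,0,0]]' --gripper '[8.7,8.7,8.7,8.7,8.7,8.7,8.7,5,3,3,3,3,3,3]' --squeeze 30

```text
time_s: 5.75
tool_pos: [0.4532, 0.0427, 0.0372]
tool_rot: [180.0, -0.0, 69.8]
force: [0.5, 0.8, -0.1]
grip_width: 0.039
grasp_force: 0.0
```

drive_tool --angular '[[0,0,0],[0,0,0],[0,0,0],[0,0,0],[0,0,0],[0,0,0],[0,0,0],[0,0,0],[0,0,0],[0,0,0],[0,0,0],[0,0,0],[0,0,0],[0,0,0],[0,0,0],[0,0,0]]' --delta_pos '[[0,0,0],[0,0,0],[0,0,0],[0,0,0],[0,0,-1],[0,0,-3],[0,0,-3.5],[0,0,-3.5],[0,0,-3],[0,0,-2.3],[-0.1,2,0],[-0.1,3,0],[-0.2,3,0],[-0.2,2.4,0],[-0.1,1,0],[0,0,0]]' --gripper '[3,3,3,3,3,3,3,3,3,3,3,3,3,3,3,3]'

```text
time_s: 7.35
tool_pos: [0.5581, -0.004, 0.1999]
tool_rot: [-180.0, 0.1, 69.8]
force: [-0.0, 0.6, -2.9]
grip_width: 0.0337
grasp_force: 30.0
```

Run:
```python
from h import *
np.set_printoptions(precision=4,suppress=True)
w=cam("wrist");save(w,"w2.png")
o=telemetry.get_obs();print(o["tool_pos"],o["tool_rot"],o["force"],o["grip_width"],o["grasp_force"])
import pickle;pickle.dump(w,open("w2.pkl","wb"))
for n,z in (("gland",.075),("stem_top",.095),("comparator",.04),("handle",.2)):
    for d in models.search_frame(w,n)[:2]: print(n,d["p"],d["centre"],onz(w,d["centre"],z))
for x in ((.629,.0487,.075),(.629,.0487,.095)):print(proj(w,x))
```

```text
[ 0.5572 -0.0032  0.1998] [-179.9179    0.039    69.8097] [-0.2876  0.1189 -2.9997] 0.03399485062141653 29.974110335460864
stem_top 0.68 [382.4, 103.6] [0.6828 0.0327 0.095 ]
comparator 0.61 [383.5, 102.3] [0.7057 0.0267 0.04  ]
handle 0.84 [253.2, 220.6] [0.5649 0.0123 0.2   ]
[307.8168 108.5079]
[312.1891 108.3873]
```

View pics/w2.png

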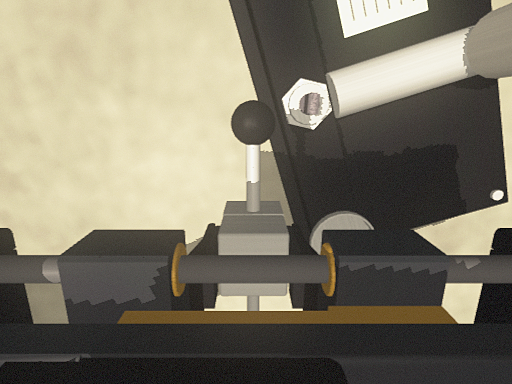

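The nut is at about (307,104) and the stem tongue at about (314,103). I'll zoom in on it.

Run:
```python
from h import *
import pickle
w=pickle.load(open("w2.pkl","rb"))
im=cv2.cvtColor(w["pixels"],cv2.COLOR_RGB2BGR)[70:140,265:365]
cv2.imwrite('pics/c2.png',cv2.resize(im,None,fx=8,fy=8,interpolation=cv2.INTER_NEAREST))
```

```text
(no output)
```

View pics/c2.png

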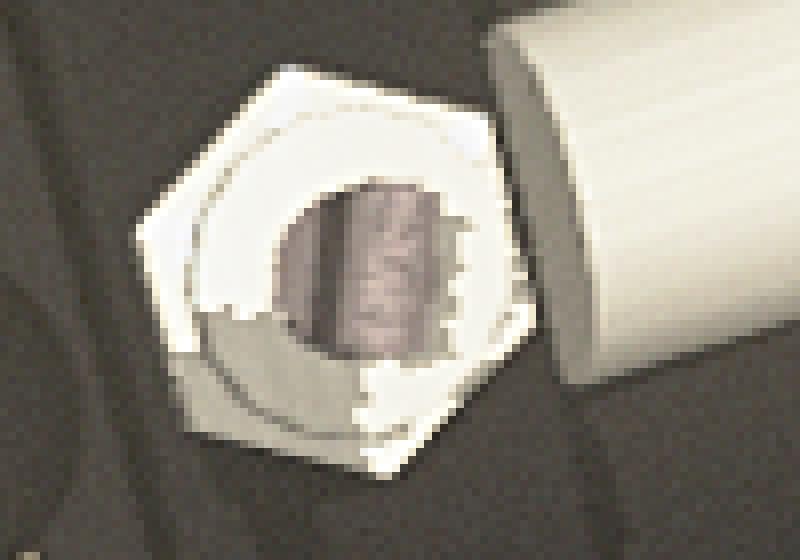

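The tongue is nearly upright in the image, tilted about 4° clockwise. That puts it at about 66° world yaw, roughly 0.36 rad clockwise of the bar. Next I'll compute its position.

Run:
```python
from h import *
import pickle
np.set_printoptions(precision=4,suppress=True)
w=pickle.load(open("w2.pkl","rb"))
print("stem",onz(w,(314,103.5),.095),"gland",onz(w,(309,103.8),.075))
a=onz(w,(265+435/8,70+190/8),.095);b=onz(w,(265+422/8,70+350/8),.095)
c=onz(w,(265+352/8,70+190/8),.095);d=onz(w,(265+343/8,70+350/8),.095)
for u,v in((a,b),(c,d)):print(np.degrees(np.arctan2((u-v)[1],(u-v)[0])))
# bar edge direction: plate edge line from (233,0) to (316,247)? bar top edge near (248,0)-(300,170)
u=onz(w,(248,0),.053);v=onz(w,(298,165),.053);print("bar",np.degrees(np.arctan2((u-v)[1],(u-v)[0])))
```

```text
stem [0.6315 0.0518 0.095 ] gland [0.6311 0.0521 0.075 ]
68.20038218179634
69.17596727131809
bar 88.47791199216485
```

drive_tool --angular '[[0,0,0],[0,0,0],[0,0,0],[0,0,0],[0,0,-0.1],[0,0,-0.11],[0,0,0],[0,0,0],[0,0,0],[0,0,0],[0,0,0]]' --delta_pos '[[1.75,1,0],[2.5,1.6,0],[2.5,1.6,0],[1.0,0.78,0],[0,0,0],[0,0,0],[0,0,1.5],[0,0,2.5],[0,0,1.7],[0,0,0.8],[0,0,0]]' --gripper '[3,3,3,3,3,3,3,3,3,3,3]'

```text
time_s: 8.7
tool_pos: [0.6298, 0.0522, 0.1333]
tool_rot: [-179.8, 0.1, 81.8]
force: [-0.3, -0.2, -3.1]
grip_width: 0.0337
grasp_force: 30.0
```

Run:
```python
from h import *
import pickle
np.set_printoptions(precision=4,suppress=True)
o=telemetry.get_obs();print(o["tool_pos"],o["tool_rot"],o["force"],o["wrist_torque"],o["grip_width"],o["qpos"])
s=cam("scene");save(s,"s1.png")
im=cv2.cvtColor(s["pixels"],cv2.COLOR_RGB2BGR)[170:270,240:390]
cv2.imwrite('pics/c3.png',cv2.resize(im,None,fx=5,fy=5,interpolation=3))
```

```text
[0.6298 0.0522 0.1333] [-179.8125    0.0618   81.7873] [-0.316  -0.2265 -3.1011] [-0.073   0.06    0.0321] 0.033651303341300134 [-24.9189  20.8805  22.0955  93.7019  -8.3373  67.2479  -9.0893]
```

View pics/c3.png

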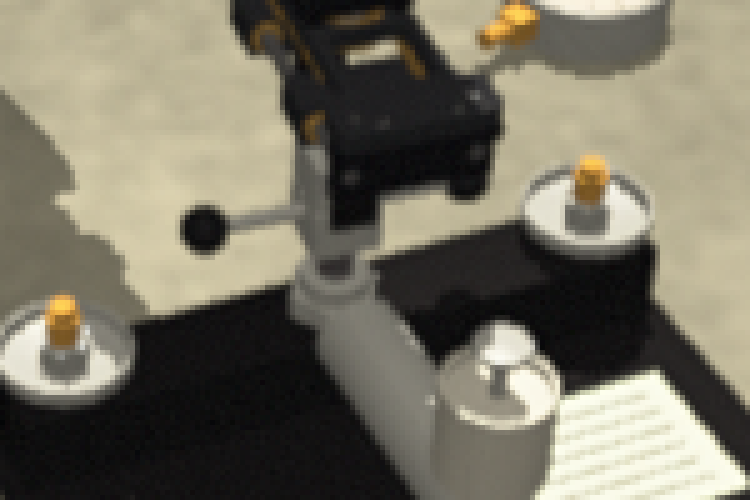

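The hub sits right over the stem. I'll lower it gently.

drive_tool --angular '[[0,0,0],[0,0,0],[0,0,0],[0,0,0]]' --delta_pos '[[0,0.12,0.25],[0,0,0.25],[0,0,0.15],[0,0,0]]' --gripper '[3,3,3,3]'

```text
time_s: 9.15
tool_pos: [0.6325, 0.0523, 0.1287]
tool_rot: [180.0, -0.0, 81.9]
force: [0.6, -0.9, -3.4]
grip_width: 0.0341
grasp_force: 30.0
```

drive_tool --angular '[[0,0,0],[0,0,0],[0,0,0]]' --delta_pos '[[0,0,0.1],[0,0,0.05],[0,0,0]]' --gripper '[3,3,3]'

```text
time_s: 9.45
tool_pos: [0.6324, 0.0523, 0.1271]
tool_rot: [-180.0, -0.0, 81.9]
force: [0.9, 0.5, -3.7]
grip_width: 0.0338
grasp_force: 30.0
```

drive_tool --angular '[[0,0,0],[0,0,0],[0,0,0]]' --delta_pos '[[0,0,0.1],[0,0,0.1],[0,0,0]]' --gripper '[3,3,3]'

```text
time_s: 9.75
tool_pos: [0.6323, 0.0522, 0.1249]
tool_rot: [-180.0, 0.0, 81.9]
force: [-0.3, -0.7, -3.4]
grip_width: 0.0336
grasp_force: 30.0
```

drive_tool --angular '[[0,0,0],[0,0,0],[0,0,0]]' --delta_pos '[[0,0,0.05],[0,0,0.05],[0,0,0]]' --gripper '[3,3,3]'

```text
time_s: 10.05
tool_pos: [0.6325, 0.0522, 0.1245]
tool_rot: [180.0, -0.0, 81.9]
force: [-0.9, -1.0, -0.1]
grip_width: 0.0338
grasp_force: 30.0
```

Contact is at the riding height. I'll press a little more, then read the force.

drive_tool --angular '[[0,0,0],[0,0,0]]' --delta_pos '[[0,0,0.06],[0,0,0]]' --gripper '[3,3]'

```text
time_s: 10.25
tool_pos: [0.6326, 0.0522, 0.1244]
tool_rot: [180.0, -0.0, 81.9]
force: [-4.1, -0.7, 4.0]
grip_width: 0.034
grasp_force: 30.0
```

drive_tool --angular '[[0,0,0],[0,0,0.03],[0,0,0.03],[0,0,0.03],[0,0,0]]' --delta_pos '[[0,-0.07,0],[0,0,0],[0,0,0],[0,0,0],[0,0,0]]' --gripper '[3,3,3,3,3]'

```text
time_s: 10.75
tool_pos: [0.6326, 0.0521, 0.1243]
tool_rot: [179.9, -0.0, 76.6]
force: [-0.3, -1.8, 5.5]
grip_width: 0.0337
grasp_force: 30.0
```

drive_tool --angular '[[0,0,0.03],[0,0,0.03],[0,0,0.03],[0,0,0]]' --delta_pos '[[0,0,0],[0,0,0],[0,0,0],[0,0,0]]' --gripper '[3,3,3,3]'

```text
time_s: 11.15
tool_pos: [0.6326, 0.052, 0.1243]
tool_rot: [179.9, -0.0, 71.4]
force: [-0.7, -1.5, 5.9]
grip_width: 0.0338
grasp_force: 30.0
```

drive_tool --angular '[[0,0,0.03],[0,0,0.03],[0,0,0]]' --delta_pos '[[0,0,0],[0,0,0],[0,0,0]]' --gripper '[3,3,3]'

```text
time_s: 11.45
tool_pos: [0.6325, 0.052, 0.1243]
tool_rot: [179.9, -0.0, 68.0]
force: [-1.6, -1.8, 5.9]
grip_width: 0.0338
grasp_force: 30.0
```

drive_tool --angular '[[0,0,0.03],[0,0,0.03],[0,0,0]]' --delta_pos '[[0,0,0],[0,0,0],[0,0,0]]' --gripper '[3,3,3]'

```text
time_s: 11.75
tool_pos: [0.6325, 0.052, 0.1243]
tool_rot: [179.9, -0.0, 64.6]
force: [-0.7, -1.4, 6.0]
grip_width: 0.0339
grasp_force: 30.0
```

drive_tool --angular '[[0,0,0.03],[0,0,0.03],[0,0,0]]' --delta_pos '[[0,0,0],[0,0,0],[0,0,0]]' --gripper '[3,3,3]'

```text
time_s: 12.05
tool_pos: [0.6324, 0.052, 0.1243]
tool_rot: [179.9, -0.0, 61.1]
force: [-1.8, -1.6, 5.6]
grip_width: 0.0333
grasp_force: 30.0
```

```bash
python3 -c "
from h import *
o=telemetry.get_obs();print(o['tool_pos'],o['tool_rot'],o['force'],o['wrist_torque'])"
```

```text
[0.6324161  0.05201124 0.1242947 ] [ 1.79916706e+02 -2.85447151e-02  6.11214284e+01] [-1.82358628 -1.58933783  5.63696642] [-0.42339802  0.44073493 -0.01489329]
```

No drop yet, so I'll keep turning clockwise.

drive_tool --angular '[[0,0,0.03],[0,0,0.03],[0,0,0.03],[0,0,0]]' --delta_pos '[[0,0,0],[0,0,0],[0,0,0],[0,0,0]]' --gripper '[3,3,3,3]'

```text
time_s: 12.45
tool_pos: [0.6324, 0.0521, 0.1243]
tool_rot: [179.9, -0.0, 56.0]
force: [-1.7, -1.7, 6.0]
grip_width: 0.0336
grasp_force: 30.0
```

drive_tool --angular '[[0,0,0.03],[0,0,0.03],[0,0,0.03],[0,0,0]]' --delta_pos '[[0,0,0],[0,0,0],[0,0,0],[0,0,0]]' --gripper '[3,3,3,3]'

```text
time_s: 12.85
tool_pos: [0.6323, 0.0521, 0.1243]
tool_rot: [179.9, -0.0, 50.8]
force: [-2.0, -1.5, 5.8]
grip_width: 0.0333
grasp_force: 30.0
```

Run:
```python
from h import *
o=telemetry.get_obs();print(o['tool_pos'],o['tool_rot'],o['force'],o['wrist_torque'])
w=cam("wrist");save(w,"w3.png")
```

```text
[0.63229371 0.05214242 0.12425936] [ 1.79943426e+02 -4.13021490e-02  5.08080547e+01] [-1.96593694 -1.48500213  5.83556703] [-0.37046053  0.46941351 -0.01536544]
```

View pics/w3.png

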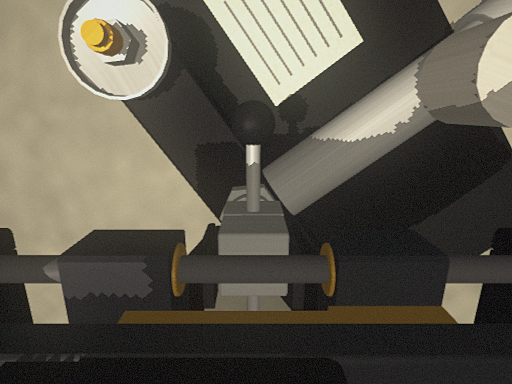

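The hub still rides on the stem, with a sideways force of about 2.5 N toward (-x,-y). I'll recentre it.

drive_tool --angular '[[0,0,0],[0,0,0]]' --delta_pos '[[-0.06,-0.02,0],[0,0,0]]' --gripper '[3,3]'

```text
time_s: 13.1
tool_pos: [0.6322, 0.0521, 0.1243]
tool_rot: [179.9, -0.1, 50.9]
force: [-0.5, -2.0, 4.8]
grip_width: 0.0338
grasp_force: 30.0
```

drive_tool --angular '[[0,0,0.03],[0,0,0]]' --delta_pos '[[-0.06,-0.02,0],[0,0,0]]' --gripper '[3,3]'

```text
time_s: 13.3
tool_pos: [0.6318, 0.052, 0.1242]
tool_rot: [179.9, -0.1, 49.2]
force: [0.9, 0.4, 6.0]
grip_width: 0.0338
grasp_force: 30.0
```

drive_tool --angular '[[0,0,-0.04],[0,0,-0.04],[0,0,-0.04],[0,0,-0.04],[0,0,-0.04],[0,0,0]]' --delta_pos '[[0,0,0],[0,0,0],[0,0,0],[0,0,0],[0,0,0],[0,0,0]]' --gripper '[3,3,3,3,3,3]'

```text
time_s: 13.9
tool_pos: [0.6306, 0.0522, 0.123]
tool_rot: [-180.0, -0.0, 60.7]
force: [0.5, -0.1, -3.4]
grip_width: 0.0338
grasp_force: 30.0
```

drive_tool --angular '[[0,0,-0.04],[0,0,-0.04],[0,0,-0.04],[0,0,0]]' --delta_pos '[[0,0,0],[0,0,0],[0,0,0],[0,0,0]]' --gripper '[3,3,3,3]'

```text
time_s: 14.3
tool_pos: [0.6298, 0.0518, 0.1219]
tool_rot: [-179.9, 0.1, 67.5]
force: [0.8, -0.1, -3.5]
grip_width: 0.0335
grasp_force: 30.0
```

The slot has dropped over the flats: the force is back to free weight and z is falling. I'll lower it home.

drive_tool --angular '[[0,0,0.02],[0,0,0],[0,0,0],[0,0,0]]' --delta_pos '[[0,0,0.1],[0,0,0.15],[0,0,0.15],[0,0,0]]' --gripper '[3,3,3,3]'

```text
time_s: 14.7
tool_pos: [0.6303, 0.0518, 0.119]
tool_rot: [-179.9, 0.0, 66.4]
force: [-0.3, -0.4, -2.5]
grip_width: 0.0336
grasp_force: 30.0
```

drive_tool --angular '[[0,0,0],[0,0,0],[0,0,0]]' --delta_pos '[[0,0,0.15],[0,0,0.15],[0,0,0]]' --gripper '[3,3,3]'

```text
time_s: 15.0
tool_pos: [0.6306, 0.0517, 0.1163]
tool_rot: [-180.0, 0.0, 66.4]
force: [0.5, 0.6, -2.4]
grip_width: 0.0338
grasp_force: 30.0
```

drive_tool --angular '[[0,0,0],[0,0,0],[0,0,0]]' --delta_pos '[[0,0,0.15],[0,0,0.15],[0,0,0]]' --gripper '[3,3,3]'

```text
time_s: 15.3
tool_pos: [0.6305, 0.0517, 0.1133]
tool_rot: [-180.0, 0.0, 66.4]
force: [-0.4, 0.1, -3.2]
grip_width: 0.0338
grasp_force: 30.0
```

drive_tool --angular '[[0,0,0],[0,0,0],[0,0,0]]' --delta_pos '[[0,0,0.08],[0,0,0.08],[0,0,0]]' --gripper '[3,3,3]'

```text
time_s: 15.6
tool_pos: [0.6308, 0.0517, 0.1122]
tool_rot: [180.0, -0.0, 66.4]
force: [-0.4, 0.1, -1.4]
grip_width: 0.0336
grasp_force: 30.0
```

drive_tool --angular '[[0,0,0],[0,0,0]]' --delta_pos '[[0,0,0.06],[0,0,0]]' --gripper '[3,3]'

```text
time_s: 15.8
tool_pos: [0.6309, 0.0517, 0.1121]
tool_rot: [180.0, -0.0, 66.4]
force: [-1.9, -0.5, 2.7]
grip_width: 0.0337
grasp_force: 30.0
```

It's fully home. Now I'll turn it clockwise.

drive_tool --angular '[[0,0,0.07],[0,0,0.07],[0,0,0.07],[0,0,0.07],[0,0,0.07],[0,0,0]]' --delta_pos '[[0,0,0],[0,0,0],[0,0,0],[0,0,0],[0,0,0],[0,0,0]]' --gripper '[3,3,3,3,3,3]'

```text
time_s: 16.4
tool_pos: [0.6306, 0.0526, 0.1121]
tool_rot: [-180.0, -0.0, 46.4]
force: [-3.6, 1.8, 5.2]
grip_width: 0.034
grasp_force: 30.0
```

Run:
```python
from h import *
o=telemetry.get_obs();print(o['tool_pos'],o['tool_rot'],o['force'],o['wrist_torque'],o['qpos'])
```

```text
[0.63059649 0.052565   0.11212284] [-1.79952293e+02 -3.90923345e-02  4.63973006e+01] [-3.55254234  1.81700616  5.17195111] [0.22278078 0.995246   0.02475913] [-29.40861774  22.69248599  27.87267899  95.07729049 -11.53826387
  65.0899628  -42.08724181]
```

drive_tool --angular '[[0,0,0.07],[0,0,0.07],[0,0,0.07],[0,0,0]]' --delta_pos '[[-0.01,-0.06,-0.03],[0,0,0],[0,0,0],[0,0,0]]' --gripper '[3,3,3,3]'

```text
time_s: 16.8
tool_pos: [0.6304, 0.0527, 0.1121]
tool_rot: [-180.0, -0.0, 34.4]
force: [-2.1, 1.3, 3.8]
grip_width: 0.0334
grasp_force: 30.0
```

Run:
```python
from h import *
o=telemetry.get_obs();print(o['tool_pos'],o['tool_rot'],o['force'],o['wrist_torque'])
```

```text
[0.63039158 0.05267112 0.11209299] [-1.79984104e+02 -4.67453530e-02  3.44353934e+01] [-2.1422254   1.28506938  3.78236064] [0.23631494 0.61771927 0.11335958]
```

drive_tool --angular '[[0,0,0.07],[0,0,0.07],[0,0,0.07],[0,0,0.07],[0,0,0.07],[0,0,0.07],[0,0,0]]' --delta_pos '[[0,-0.03,0],[0,0,0],[0,0,0],[0,0,0],[0,0,0],[0,0,0],[0,0,0]]' --gripper '[3,3,3,3,3,3,3]'

```text
time_s: 17.5
tool_pos: [0.6303, 0.0529, 0.1121]
tool_rot: [-180.0, -0.0, 10.4]
force: [-2.9, 2.6, 4.5]
grip_width: 0.0335
grasp_force: 30.0
```

Run:
```python
from h import *
o=telemetry.get_obs();print(o['tool_pos'],o['tool_rot'],o['force'],o['wrist_torque'])
```

```text
[0.63031395 0.05287958 0.11213287] [-1.79966824e+02 -4.55763730e-02  1.04183880e+01] [-2.91891545  2.55973755  4.49006549] [0.30388565 0.7003906  0.09411335]
```

drive_tool --angular '[[0,0,0.035],[0,0,0.035],[0,0,0.035],[0,0,0.035],[0,0,0]]' --delta_pos '[[-0.02,-0.04,0],[0,0,0],[0,0,0],[0,0,0],[0,0,0]]' --gripper '[3,3,3,3,3]'

```text
time_s: 18.0
tool_pos: [0.6303, 0.053, 0.1121]
tool_rot: [-180.0, -0.1, 2.4]
force: [-1.3, 1.6, 4.4]
grip_width: 0.0337
grasp_force: 30.0
```

Run:
```python
from h import *
o=telemetry.get_obs();print(o['tool_pos'],o['tool_rot'],o['force'],o['wrist_torque'])
```

```text
[0.63025095 0.05300024 0.11209267] [-1.79976097e+02 -6.53081265e-02  2.42903041e+00] [-1.34808107  1.57434782  4.35896631] [0.26239268 0.5381845  0.16044687]
```

drive_tool --angular '[[0,0,0.03],[0,0,0.03],[0,0,0]]' --delta_pos '[[0,0,0],[0,0,0],[0,0,0]]' --gripper '[3,3,3]'

```text
time_s: 18.3
tool_pos: [0.6302, 0.053, 0.1121]
tool_rot: [-180.0, -0.1, -1.2]
force: [-1.8, 2.9, 4.9]
grip_width: 0.0338
grasp_force: 30.0
```

Run:
```python
from h import *
o=telemetry.get_obs();print(o['tool_pos'],o['tool_rot'],o['force'],o['wrist_torque'])
```

```text
[0.63022746 0.05300023 0.11207375] [-1.79968937e+02 -6.07928100e-02 -1.22367462e+00] [-1.80719489  2.89655631  4.87035159] [0.35188918 0.4593994  0.12749834]
```

drive_tool --angular '[[0,0,0.025],[0,0,0.025],[0,0,0]]' --delta_pos '[[0,-0.03,0],[0,0,0],[0,0,0]]' --gripper '[3,3,3]'

```text
time_s: 18.6
tool_pos: [0.6302, 0.053, 0.1121]
tool_rot: [-180.0, -0.1, -4.1]
force: [-1.3, 1.6, 5.4]
grip_width: 0.0339
grasp_force: 30.0
```

Run:
```python
from h import *
o=telemetry.get_obs();print(o['tool_rot'],o['force'],o['wrist_torque'])
```

```text
[-1.79985346e+02 -5.96554384e-02 -4.11668182e+00] [-1.34489462  1.56373123  5.40067496] [0.32660728 0.41566931 0.16702725]
```

drive_tool --angular '[[0,0,0.02],[0,0,0.02],[0,0,0]]' --delta_pos '[[0,0,0],[0,0,0],[0,0,0]]' --gripper '[3,3,3]'

```text
time_s: 18.9
tool_pos: [0.6302, 0.053, 0.1121]
tool_rot: [-180.0, -0.1, -6.4]
force: [-1.6, 2.1, 5.6]
grip_width: 0.034
grasp_force: 30.0
```

Run:
```python
from h import *
o=telemetry.get_obs();print(o['tool_rot'],o['force'],o['wrist_torque'])
```

```text
[-1.79983655e+02 -5.84844910e-02 -6.40520455e+00] [-1.582903    2.07870665  5.59631389] [0.35707627 0.51657329 0.15602303]
```

drive_tool --angular '[[0,0,0.015],[0,0,0.015],[0,0,0]]' --delta_pos '[[0,0,0],[0,0,0],[0,0,0]]' --gripper '[3,3,3]'

```text
time_s: 19.2
tool_pos: [0.6303, 0.0531, 0.1121]
tool_rot: [-180.0, -0.1, -8.1]
force: [-1.2, 2.5, 5.3]
grip_width: 0.0337
grasp_force: 30.0
```

Run:
```python
from h import *
o=telemetry.get_obs();print(o['tool_rot'],o['force'],o['wrist_torque'])
```

```text
[-1.79983915e+02 -6.67173109e-02 -8.09647172e+00] [-1.20625433  2.4850097   5.34808249] [0.31462699 0.43720088 0.21593639]
```

drive_tool --angular '[[0,0,0.015],[0,0,0]]' --delta_pos '[[0,0,0],[0,0,0]]' --gripper '[3,3]'

```text
time_s: 19.4
tool_pos: [0.6303, 0.0531, 0.1121]
tool_rot: [-180.0, -0.1, -9.0]
force: [-1.3, 1.2, 5.5]
grip_width: 0.0339
grasp_force: 30.0
```

Run:
```python
from h import *
o=telemetry.get_obs();print(o['tool_rot'],o['force'],o['wrist_torque'])
```

```text
[-1.79983448e+02 -7.45150184e-02 -8.95574675e+00] [-1.3491699   1.22674626  5.51022795] [0.30897528 0.40369078 0.29186251]
```

drive_tool --angular '[[0,0,0.015],[0,0,0]]' --delta_pos '[[0,0,0],[0,0,0]]' --gripper '[3,3]'

```text
time_s: 19.6
tool_pos: [0.6304, 0.0531, 0.1121]
tool_rot: [-180.0, -0.1, -9.8]
force: [-0.1, 1.8, 4.6]
grip_width: 0.0338
grasp_force: 30.0
```

Run:
```python
from h import *
o=telemetry.get_obs();print(o['tool_rot'],o['force'],o['wrist_torque'])
```

```text
[-1.79983973e+02 -8.03967991e-02 -9.81224973e+00] [-0.11308626  1.76597953  4.55932386] [0.38382289 0.35511942 0.35602226]
```

The torque has risen steadily to twice the packing torque over the last 2°, so the stop is reached. I'll ease off and let go.

drive_tool --angular '[[0,0,-0.03],[0,0,0],[0,0,0],[0,0,0],[0,0,0],[0,0,0],[0,0,0],[0,0,0],[0,0,0],[0,0,0],[0,0,0],[0,0,0],[0,0,0],[0,0,0],[0,0,0],[0,0,0],[0,0,0]]' --delta_pos '[[0,0,-0.09],[0,0,0],[0,0,0],[0,0,0],[0,0,0],[0,0,0],[0,0,0],[0,0,0],[0,0,0],[0,0,-0.5],[0,0,-1],[0,0,-2],[0,0,-3],[0,0,-3],[0,0,-3],[0,0,-2],[0,0,0]]' --gripper '[3,3,4.2,5,6,7,7,7,7,7,7,7,7,7,7,7,7]'

```text
time_s: 21.3
tool_pos: [0.6317, 0.0526, 0.2622]
tool_rot: [-179.9, -0.4, -8.1]
force: [0.1, -1.0, 0.3]
grip_width: 0.0701
grasp_force: 0.0
```

Run:
```python
from h import *
o=telemetry.get_obs();print(o['tool_pos'],o['tool_rot'],o['force'],o['grip_width'])
w=cam("wrist");s=cam("scene")
a=cv2.cvtColor(w["pixels"],cv2.COLOR_RGB2BGR)[:300,80:480]
b=cv2.resize(cv2.cvtColor(s["pixels"],cv2.COLOR_RGB2BGR)[170:270,250:380],(390,300),interpolation=3)
cv2.imwrite("pics/f1.png",np.hstack([a,b]))
```

```text
[0.63174327 0.05263784 0.26215769] [-179.85681223   -0.3981164    -8.08579796] [ 0.13571128 -1.02063307  0.31375942] 0.07006405613920899
```

View pics/f1.png

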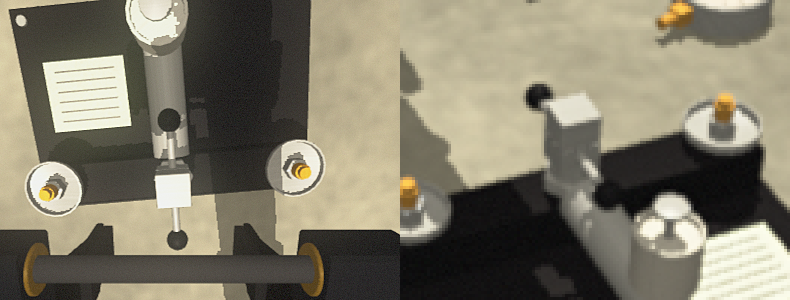

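The handle is seated on the gland nut with its bar across the manifold (balls at (249,120) and (257,240) in the full frame). Next I'll check its angle against the cups.

Run:
```python
from h import *
w=cam("wrist")
f=lambda a,b,z:(lambda d:np.degrees(np.arctan2(d[1],d[0])))(onz(w,a,z)-onz(w,b,z))
print("handle",f((249,120),(257,240),.093))
print("cups-90",f((133.5,189),(374.5,167),.095)-90)
```

```text
handle -4.40957088313281
cups-90 -2.8058231064203625
```

```bash
python3 -c "
from h import *
print(env.sign_off())"
```

```text
the job is handed in; nothing more can be done
None
```

The handle is fully home on the gland nut and the valve is shut. I turned it clockwise until the torque rose to about 0.36 N m against the stop. I then let go, with the arm clear and nothing else on the bench touched, and handed the job in at about 21 s; no verdict came back.

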